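# Mirror the tool rack for a left-handed colleague

### The job

The next shift's technician is left-handed: move the four tools from the grey rack to the blue rack in reverse order, so that, seen from the robot, the tool now leftmost on the grey rack ends up rightmost on the blue one, and so on along the row. Lay each tool flat in its own slot, along the slot between its fins and about centred lengthwise, then let go of everything.

Things in the scene. Friction and masses are not known exactly. Their poses are not given: they have to be found in the camera images.
- grey_rack: rack the tools start on: grey plate 262 (y) x 134 (x) x 6 mm, fixed. Origin: centre of its underside, on the bench; y runs along the row, to the robot's left, x away from the robot (yaw within 0.2 rad). Four slots, centres at y = +93, +31, -31, -93 mm, floors 10 mm above the bench. It carries the four saddles with red, yellow, black and green fins, one per slot.
- blue_rack: empty rack for the tools: blue plate 262 (y) x 134 (x) x 6 mm, fixed. Origin: centre of its underside, on the bench; y runs along the row, to the robot's left, x away from the robot (yaw within 0.2 rad). Four slots, centres at y = +93, +31, -31, -93 mm, floors 10 mm above the bench. Blue fins at both ends of each slot, 50 to 64 mm from its middle along x, 10 mm above the floor, 44 mm clear across.
- screwdriver_red: cross-head screwdriver, red handle, 172 mm long, lying in its slot, handle end away from the robot. Origin: mid-length, on its underside; y runs along it to the handle end, z up. Handle 24 mm wide and high, y = 3 to 85 mm; beyond it a 6 mm steel shaft. Grip the handle 30 mm from the origin along +y (centre of mass 30 to 38 mm). 60 g.
- screwdriver_yellow: cross-head screwdriver, yellow handle, 152 mm long, lying in its slot, handle end away from the robot. Origin: mid-length, on its underside; y runs along it to the handle end, z up. Handle 24 mm wide and high, y = -7 to 75 mm; beyond it a 6 mm steel shaft. Grip the handle 30 mm from the origin along +y (centre of mass 30 to 38 mm). 60 g.
- marker_black: felt marker, white barrel with a black cap, 134 mm long, 14 mm wide and high, lying along its slot. Origin: mid-length, on its underside; y along its length, z up. Grip it at the middle. It does not roll. 18 g.
- mech_pencil: slim black mechanical pencil with silver parts, 144 mm long, 11 mm wide and high, lying along its slot. Origin: mid-length, on its underside; y along its length, z up. Grip it at the middle. It does not roll. 16 g.
- red_saddle: slot on the grey rack: light grey floor 130 x 60 x 4 mm with four red corner fins, fixed; the red screwdriver starts on it, and it stays to show that tool's slot. Origin: centre of its underside, 6 mm above the bench; x along the slot like the rack's x. Fins 50 to 64 mm from the centre along x, 10 mm above the floor, 44 mm clear between them across.
- yellow_saddle: slot on the grey rack: light grey floor 130 x 60 x 4 mm with four yellow corner fins, fixed; the yellow screwdriver starts on it, and it stays to show that tool's slot. Origin: centre of its underside, 6 mm above the bench; x along the slot like the rack's x. Fins 50 to 64 mm from the centre along x, 10 mm above the floor, 44 mm clear between them across.
- black_saddle: slot on the grey rack: light grey floor 130 x 60 x 4 mm with four black corner fins, fixed; the black marker starts on it, and it stays to show that tool's slot. Origin: centre of its underside, 6 mm above the bench; x along the slot like the rack's x. Fins 50 to 64 mm from the centre along x, 10 mm above the floor, 44 mm clear between them across.
- green_saddle: slot on the grey rack: light grey floor 130 x 60 x 4 mm with four green corner fins, fixed; the mechanical pencil starts on it, and it stays to show that tool's slot. Origin: centre of its underside, 6 mm above the bench; x along the slot like the rack's x. Fins 50 to 64 mm from the centre along x, 10 mm above the floor, 44 mm clear between them across.

How it is judged:
By the outcome, as a careful person would: the job done as asked, in the order asked, and still so for the second after the job is handed in, with the robot touching nothing.
It also fails if it takes over 106 s, if anything falls off the work surface, if the arm or the gripper's body presses on something with over 40 N, if the wrist force passes 120 N, or if a joint passes its speed limit or range.

### The arm

A 7-joint arm with a two-finger parallel gripper is mounted at the origin on a cart in front of the work surface, level with it; the furniture and walls round the work are solid. World frame = base frame: x ahead of the robot, y to its left, z up, the work surface at z = 0. Lengths are in m, angles in rad, forces in N, time in s.
With the tool pointing down it reaches from about 0.35 to 0.9 m from the base axis. Payload 19.9 kg.
Tool frame: the origin (TCP) lies between the finger pads; the fingertips stand 17 mm ahead of it and the grasp point (between the pads) lies 2 mm behind it (arm.tip_reach is the distance from the TCP to the fingertips, in m); z points along the fingers, y is the line along which they close (so a half turn about z gives the same grasp; the last joint's range is limited). The gripper opens to 85 mm and grips with 20 to 120 N. Pads are 22 mm wide; open, the fingers measure 114 mm over their backs; the gripper's body (76 mm by 85 mm) begins 54 mm behind the grasp point. The pads swing forward as they close: fully open they stand 13 mm farther back than shut.
Start: joints at [1.081, 0.417, -0.01, 1.614, 0.005, 1.111, -0.053], TCP at [0.271, -0.563, 0.248] pointing down, gripper open.
Joint ranges: [-2.81, 2.81], [-0.39, 2.02], [-1.27, 1.25], [0.06, 2.57], [-1.19, 4.33], [0.19, 2], [-2.82, 2.82]. Speed limits (rad/s): [1.89, 1.89, 2.39, 2.39, 3.01, 3.01, 3.01].

### API

Orientations are given as [roll, pitch, yaw] about the fixed x, y, z axes, in that order (R = Rz(yaw) Ry(pitch) Rx(roll)).
In Python, from bench import sense, read_camera, calibration, workorder, arm gives the robot as it stands.
- The arm moves only by the tool crank_tcp, called in YAML: its name, and indented under it one key for each argument. Schema: {"type":"object","properties":{"increments":{"type":"array","items":{"type":"number"},"minItems":5,"maxItems":40},"only":{"type":"string"},"quiet":{"type":"boolean"},"lines":{"type":"string"}},"required":["increments"],"additionalProperties":false}. increments is one flat list of numbers that holds 1 to 8 rows one after another, with no inner brackets; each row has 5 numbers: the finger opening in m, then dx, dy, dz in shares of 0.8 m (1.0 is 0.8 m), then a turn about the tool's z in parts of the range, where 1.0 means pi rad; each row is the pose to reach, as a shift and turn from the pose commanded when the call began, along the tool's axes at that moment; what a row does not reach only later rows make up. A row lasts 1/8 s, in which the tool goes at most 0.0625 m and 0.188 rad, less where a joint would pass 70% of its speed; a pose out of reach is approached as far as the arm can. The fingers move at their own pace and stop on an object; the grip force is fixed at half the most. Time passes only in rows, so rows that do not move let the fingers close. The tool returns the time, the measured TCP pose, the force, the opening and the grip force at its end. only (a regular expression) keeps the lines of the reply that match it, lines (a string "A,B") keeps lines A to B, and quiet returns only ok. A shift or turn number past 1, either way, is cut back to 1. Input that does not fit is refused with a message, and nothing moves.
- sense(): the state, without advancing time (a new reading comes with each control period).
- read_camera(name): name is "scene" or "top" or "wrist"; returns (picture, depth): 400x640x3 uint8, blue, green, red; 400x640 float32, m along the optical axis (not along the pixel's ray), 0 where there is no reading.
- calibration(name): a dict with "camera_matrix" (3x3 intrinsics, pixels), "rvec" (rotation vector, rad) and "tvec" (3), from world to camera coordinates, as OpenCV has them. Camera axes: x right, y down, z forward; pixel columns grow to the right and rows downward; lengths in m; the calibration is good to about 2 mm. A picture is of the moment at which its call begins: read the wrist's pose just before it. calibration takes no time and is no camera call; for the wrist camera it gives the pose at the moment of the call.
- workorder.sign_off(): hands the job in; it is judged then, once.
The state is a dict: "t": time; "qpos": joint angles; "dq": joint speeds; "tau": joint torques, N m; "tcp_pos": TCP position; "ee_rot": TCP orientation; "contact_force": force on the tool from outside, world axes, zero at the start; "ft_torque": the same for the moment, N m; "finger_gap": finger opening in m; "finger_force": force on a finger pad.
Only numpy, scipy, OpenCV 4.12 (cv2) and the standard library are available. Lean on these libraries where they do the work, as an engineer would, in place of code of your own. Each camera call takes 0.05 s, during which the arm holds its last target. There are 200 camera calls.

## Working session

There is one attempt and no reset: what is moved stays moved. The work goes in short steps, Python scripts to look and compute and a tool call to move; the robot and the scene stay as the last step left them, time stands still between calls to the robot, and variables do not carry over. Pictures are saved under pics/ and viewed, at most 14 in all, crops included, and the job is handed in when it is done.

```bash
mkdir -p pics; ls; python3 - <<'E'
from bench import *
import cv2
s=sense();print(s)
for n in("scene","top"):
    p,d=read_camera(n);cv2.imwrite(f"pics/{n}0.png",p)
    import numpy as np
    np.savez(f"{n}0.npz",p=p,d=d)
    c=calibration(n);print(n,c)
E
```

```text
pics
{'t': 0.0, 'qpos': array([ 1.0805099 ,  0.41795774, -0.01033422,  1.61416781,  0.00471904,
        1.11068846, -0.05300924]), 'dq': array([ 1.83719853e-03,  1.63779504e-05, -3.52193670e-04,  1.01141012e-03,
        6.96094710e-04,  1.26872409e-03,  2.27588126e-04]), 'tau': array([-3.31728006e-04, -8.64463806e+01,  6.78677335e-01, -4.34907782e+01,
        1.90874602e-02,  7.37158261e-03, -5.78219124e-05]), 'tcp_pos': array([ 0.2710352 , -0.56281795,  0.24767293]), 'ee_rot': array([-3.14039881e+00,  9.46044774e-05,  4.48822468e-01]), 'contact_force': array([-0.15070204, -0.23223395, -0.78096934]), 'ft_torque': array([0.0142343 , 0.00383731, 0.00754121]), 'finger_force': 0.0, 'finger_gap': 0.08550053369104738}
scene {'camera_matrix': array([[385.32738659,   0.        , 316.05335494],
       [  0.        , 385.32738659, 195.32470676],
       [  0.        ,   0.        ,   1.        ]]), 'rvec': array([ 0.65239914, -2.37860789,  1.464622  ]), 'tvec': array([0.40806612, 0.16133546, 0.87003038])}
top {'camera_matrix': array([[450.15233162,   0.        , 321.25022895],
       [  0.        , 450.15233162, 194.35116305],
       [  0.        ,   0.        ,   1.        ]]), 'rvec': array([ 2.23617609, -2.16957016,  0.09623036]), 'tvec': array([-0.03202045,  0.46074885,  1.08649737])}
```

View pics/top0.png

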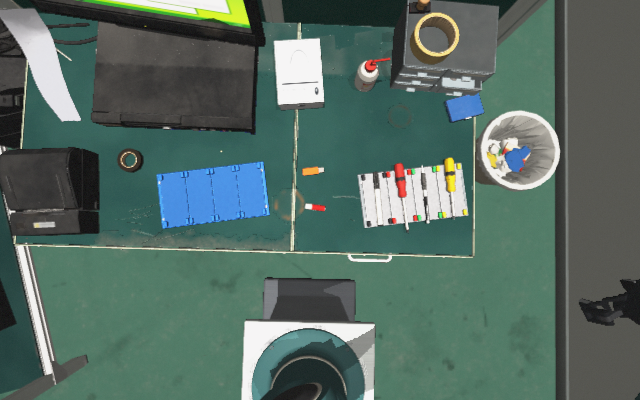

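View pics/scene0.png

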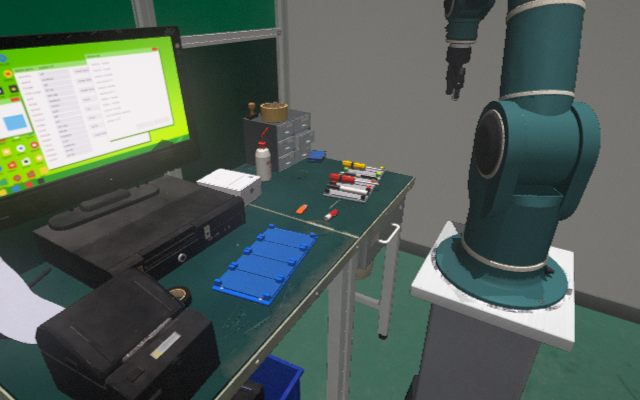

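The top view has +x up and +y to the left. The blue rack is near (213,195) and the grey rack near (414,194). I'll zoom in on the grey rack and measure both racks.

```bash
cat > h.py <<'E'
import numpy as np, cv2
from bench import *
def cast(c,uv,z):
    R=cv2.Rodrigues(c["rvec"])[0]; o=-R.T@c["tvec"].ravel()
    uv=np.atleast_2d(np.float32(uv)); n=np.c_[uv,np.ones(len(uv))]@np.linalg.inv(c["camera_matrix"]).T@R
    return o+n*((z-o[2])/n[:,2])[:,None]
def world(c,uv,d):
    R=cv2.Rodrigues(c["rvec"])[0]; uv=np.atleast_2d(uv)
    n=np.c_[uv,np.ones(len(uv))]@np.linalg.inv(c["camera_matrix"]).T
    return (n*np.array(d)[:,None]-c["tvec"].ravel())@R
def biggest(m):
    cs=cv2.findContours(m.astype(np.uint8),cv2.RETR_EXTERNAL,cv2.CHAIN_APPROX_NONE)[0]
    return max(cs,key=cv2.contourArea)[:,0]
E
python3 - <<'E'
from h import *
z=np.load("top0.npz");p,d=z["p"],z["d"];c=calibration("top")
hsv=cv2.cvtColor(p,cv2.COLOR_BGR2HSV)
m=cv2.inRange(hsv,(100,120,100),(120,255,255)); m[:,:140]=0;m[:,290:]=0;m[:140]=0;m[240:]=0
k=biggest(m)
vu=np.argwhere(m>0); w=world(c,vu[:,::-1],d[m>0]); print("blue h",np.percentile(w[:,2],[2,50,98]))
r=cv2.minAreaRect(np.float32(cast(c,k,0.007)[:,:2]));print("blue",r, cv2.boxPoints(r))
g=cv2.inRange(hsv,(0,0,100),(180,60,255)); g[:,:350]=0;g[:,480:]=0;g[:155]=0;g[235:]=0
g=cv2.morphologyEx(g,cv2.MORPH_CLOSE,np.ones((9,9)))
g=cv2.morphologyEx(g,cv2.MORPH_OPEN,np.ones((7,7)))
r=cv2.minAreaRect(np.float32(cast(c,biggest(g),0.008)[:,:2]));print("grey",r)
cv2.imwrite("pics/c1.png",cv2.resize(p[145:245,345:485],None,fx=5.6,fy=5.6,interpolation=cv2.INTER_CUBIC))
E
```

```text
blue h [0.00323934 0.0107774  0.0214516 ]
blue ((0.4540572166442871, 0.24734584987163544), (0.13531425595283508, 0.2635672390460968), 8.92074966430664) [[0.36678302 0.36704394]
 [0.40765393 0.10666484]
 [0.5413314  0.12764776]
 [0.5004605  0.38802686]]
grey ((0.46895742416381836, -0.2566053867340088), (0.13838396966457367, 0.28801700472831726), 8.860113143920898)
```

View pics/c1.png

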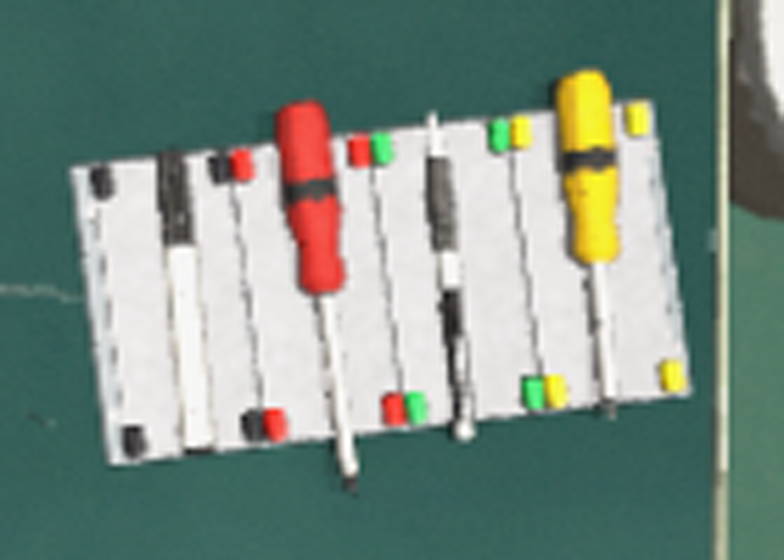

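Left to right on the grey rack: marker, red screwdriver, pencil, yellow screwdriver. So the blue rack from left to right must be yellow, pencil, red, marker. The tool ends read off the crop let me compute the axes.

```bash
python3 - <<'E'
from h import *
c=calibration("top")
f=lambda *a:(np.array(a)+.5)/5.6-.5+[345,145]
T=dict(marker=(f((172,150),(198,452)),.017,.134),pencil=(f((431,112),(463,438)),.0155,.144),red=(f((299,102),(349,488)),.02,.172),yellow=(f((584,70),(610,412)),.02,.152))
for n,(uv,h,L) in T.items():
    a=cast(c,uv,h);v=(a[0]-a[1])[:2];print(n,a.mean(0).round(4),"len",np.linalg.norm(v).round(4),L,"yaw",np.arctan2(v[1],v[0]).round(3))
a=cast(c,f((72,168),(651,100),(690,394),(112,464)),.008)
print("rack",a.mean(0),np.linalg.norm(a[1]-a[0]),np.linalg.norm(a[2]-a[1]),[np.arctan2(-v[0],v[1]) for v in(a[0]-a[1],a[3]-a[2])])
E
```

```text
marker [ 0.4561 -0.1562  0.017 ] len 0.1325 0.134 yaw 0.108
pencil [ 0.4712 -0.2716  0.0155] len 0.1439 0.144 yaw 0.114
red [ 0.4606 -0.2165  0.02  ] len 0.1699 0.172 yaw 0.148
yellow [ 0.4879 -0.3364  0.02  ] len 0.1506 0.152 yaw 0.088
rack [ 0.4679647  -0.24484537  0.008     ] 0.26029946242380314 0.13153101677373094 [np.float64(0.14929130040959743), np.float64(0.14883048237691476)]
```

```bash
cat >> h.py <<'E'
def goto(x,y,z,yaw):
    s=sense(); R=cv2.Rodrigues(np.zeros(3))[0]
    from scipy.spatial.transform import Rotation as Ro
    R=Ro.from_euler("xyz",s["ee_rot"]).as_matrix(); d=R.T@(np.array([x,y,z])-s["tcp_pos"])
    t=(s["ee_rot"][2]-yaw+np.pi/2)%np.pi-np.pi/2
    print("d",d.round(4),"turn",round(t,3),"t",s["t"],"dist",np.linalg.norm(d).round(3))
E
python3 -c "
from h import *
print(arm.tip_reach)
goto(.518,-.334,.17,.1)"
```

```text
0.017
d [ 0.3218 -0.0989  0.0778] turn 0.349 t 0.1 dist 0.346
```

Units first: shifts go in shares of 0.8 m and turns go in shares of pi rad. So 0.322 m / 0.8 = 0.4025, -0.099 m / 0.8 = -0.1238, 0.35 rad / 3.1416 = 0.1114.

crank_tcp:
  increments: [0.05,0.4025,-0.1238,0.0975,0.1114,0.05,0.4025,-0.1238,0.0975,0.1114,0.05,0.4025,-0.1238,0.0975,0.1114,0.05,0.4025,-0.1238,0.0975,0.1114,0.05,0.4025,-0.1238,0.0975,0.1114,0.05,0.4025,-0.1238,0.0975,0.1114,0.05,0.4025,-0.1238,0.0975,0.1114,0.05,0.4025,-0.1238,0.0975,0.1114]

```text
t: 1.1
tcp_pos: [0.5178, -0.3347, 0.1701]
ee_rot: [3.142, 0.001, 0.098]
contact_force: [0.1, -0.8, 0.1]
finger_gap: 0.0505
finger_force: 0.0
```

```bash
python3 - <<'E'
from h import *
s=sense();c=calibration("wrist");p,d=read_camera("wrist");cv2.imwrite("pics/w1.png",p);np.savez("w1.npz",p=p,d=d,**c);print(s["tcp_pos"],s["ee_rot"],s["t"])
E
```

```text
[ 0.51776711 -0.33472815  0.17008877] [3.14154391e+00 7.39543283e-04 9.83238697e-02] 1.1
```

View pics/w1.png

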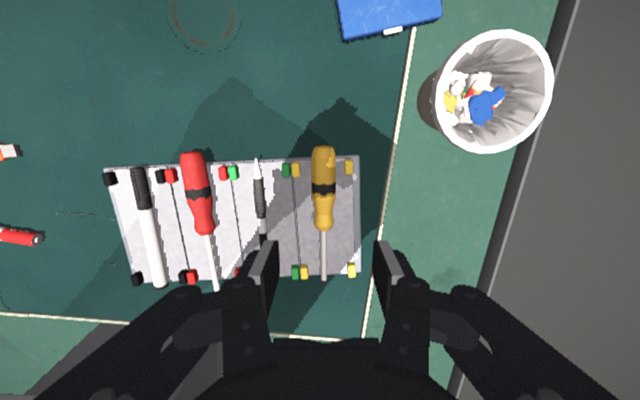

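The wrist view shows the yellow screwdriver's handle end at (323,147) and its tip at (324,280). The red runs from (192,152) to (216,290), and the marker from (137,168) to (160,287). I'll cross-check these against the top view.

```bash
python3 - <<'E'
from h import *
c=dict(np.load("w1.npz"))
for n,uv,h in(("yel",((323,147),(324,280)),.02),("yhandle",((323,147),(324,229)),.022),("red",((192,152),(216,290)),.02),("mark",((137,168),(160,287)),.017),("rack far corners",((104,168),(359,155)),.008)):
    a=cast(c,uv,h);v=(a[0]-a[1])[:2];print(n,a.mean(0).round(4),np.linalg.norm(v).round(4),np.arctan2(v[1],v[0]).round(3))
p=c["p"];hsv=cv2.cvtColor(p,cv2.COLOR_BGR2HSV)
m=cv2.inRange(hsv,(15,120,80),(35,255,255));r=cv2.minAreaRect(np.float32(cast(c,biggest(m),.022)[:,:2]));print(r)
m=cv2.inRange(hsv,(0,150,90),(8,255,255));m[:,:170]=0;r=cv2.minAreaRect(np.float32(cast(c,biggest(m),.022)[:,:2]));print(r)
goto(.518,-.334,.031,.09)
E
```

```text
yel [ 0.488  -0.3353  0.02  ] 0.1432 0.103
yhandle [ 0.5183 -0.3324  0.022 ] 0.0828 0.108
red [ 0.4675 -0.2154  0.02  ] 0.1512 0.137
mark [ 0.4546 -0.1565  0.017 ] 0.1334 0.098
rack far corners [ 0.5345 -0.2377  0.008 ] 0.2557 1.72
((0.5426459908485413, -0.32990047335624695), (0.03754107281565666, 0.02166178449988365), 4.844150066375732)
((0.5251619815826416, -0.2069053053855896), (0.036816567182540894, 0.023529939353466034), 9.0062837600708)
d [ 0.0007 -0.0012  0.1393] turn 0.007 t 1.15 dist 0.139
```

To row units: 0.139 m / 0.8 = 0.1738, 0.11 m / 0.8 = 0.1375.

crank_tcp:
  increments: [0.05,0,-0.0013,0.075,0,0.05,0,-0.0013,0.1375,0,0.05,0,-0.0013,0.1738,0,0.05,0,-0.0013,0.1738,0,0,0,-0.0013,0.1738,0,0,0,-0.0013,0.1738,0,0,0,-0.0013,0.1738,0,0,0,-0.0013,0.1738,0]

```text
t: 2.15
tcp_pos: [0.5189, -0.3341, 0.0333]
ee_rot: [3.14, -0.002, 0.098]
contact_force: [-1.9, -0.9, 7.8]
finger_gap: 0.0222
finger_force: 59.9
```

```bash
python3 -c "
from h import *
b=np.array([.454,.2473]);q=.156
X=np.array([np.cos(q),np.sin(q)]);Y=np.array([-X[1],X[0]])
for n,y,o in(('yellow',.093,.03),('pencil',.031,0),('red',-.031,.03),('marker',-.093,0)): print(n,(b+Y*y+X*o).round(4))
goto(*(b+Y*.093+X*.03),.14,q)"
```

```text
yellow [0.4692 0.3438]
pencil [0.4492 0.2779]
red [0.4885 0.2213]
marker [0.4684 0.1554]
d [ 0.0173 -0.6794 -0.108 ] turn -0.058 t 2.15 dist 0.688
```

To row units: -0.68 m / 0.8 = -0.85, -0.11 m / 0.8 = -0.1375, -0.058 rad / 3.1416 = -0.0185.

crank_tcp:
  increments: [0,0,0,-0.075,0,0,0,0,-0.1375,0,0,0.0063,-0.075,-0.1375,0,0,0.0125,-0.85,-0.1375,-0.0185,0,0.0125,-0.85,-0.1375,-0.0185,0,0.0125,-0.85,-0.1375,-0.0185,0,0.0125,-0.85,-0.1375,-0.0185,0,0.0125,-0.85,-0.1375,-0.0185]

```text
t: 3.15
tcp_pos: [0.489, 0.04, 0.1427]
ee_rot: [3.141, -0.002, 0.157]
contact_force: [1.7, -0.8, -0.3]
finger_gap: 0.0224
finger_force: 59.4
```

```bash
python3 -c "
from h import *
goto(.4692,.3438,.14,.156)"
```

```text
d [ 0.0278 -0.3031  0.0026] turn 0.001 t 3.15 dist 0.304
```

To row units: -0.303 m / 0.8 = -0.3788, 0.028 m / 0.8 = 0.035.

crank_tcp:
  increments: [0,0.035,-0.3788,0.0038,0,0,0.035,-0.3788,0.0038,0,0,0.035,-0.3788,0.0038,0,0,0.035,-0.3788,0.0038,0,0,0.035,-0.3788,0.0038,0,0,0.035,-0.3788,0.0038,0,0,0.035,-0.3788,0.0038,0]

```text
t: 4.03
tcp_pos: [0.4696, 0.3416, 0.139]
ee_rot: [3.142, -0.001, 0.157]
contact_force: [0.2, 0.1, -1.1]
finger_gap: 0.0225
finger_force: 59.3
```

```bash
python3 - <<'E'
from h import *
s=sense();c=calibration("wrist");p,d=read_camera("wrist");cv2.imwrite("pics/w2.png",p);np.savez("w2.npz",p=p,d=d,**c)
goto(.4692,.3438,.035,.156)
E
```

```text
d [-0.0002 -0.0029  0.1039] turn -0.0 t 4.075 dist 0.104
```

View pics/w2.png

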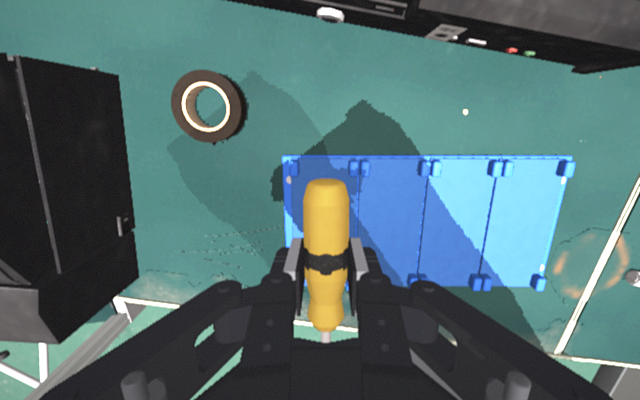

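The yellow handle is held straight, its far end at (326,180). The blue rack's fin pairs are at (359,168), (430,168) and (502,168).

```bash
python3 - <<'E'
from h import *
c=dict(np.load("w2.npz"))
a=cast(c,((360,167),(430.5,167),(501.5,167)),.02);print("fin pairs far",a.round(4))
b=np.array([.454,.2473]);q=.156
X=np.array([np.cos(q),np.sin(q)]);Y=np.array([-X[1],X[0]])
print("expected",[(b+Y*y+X*.057).round(4) for y in(.062,0,-.062)])
v=(a[0]-a[2]);print(np.arctan2(-v[0],v[1]))
print("plate corner",cast(c,((282,156),(575,160)),.006).round(4),[(b+Y*y+X*.067).round(4) for y in(.131,-.131)])
e=cast(c,(326,180),.128)[0];print("handle end",e, "origin along X rel slot", (e[:2]-b-Y*.093)@X-.075,(e[:2]-b-Y*.093)@Y)
E
```

```text
fin pairs far [[0.5027 0.3174 0.02  ]
 [0.5121 0.2581 0.02  ]
 [0.5215 0.1983 0.02  ]]
expected [array([0.5007, 0.3174]), array([0.5103, 0.2562]), array([0.5199, 0.1949])]
0.15665619643482045
plate corner [[0.4993 0.3859 0.006 ]
 [0.5366 0.1265 0.006 ]] [array([0.4998, 0.3871]), array([0.5405, 0.1283])]
handle end [0.51191064 0.34840542 0.128     ] origin along X rel slot -0.0020840425512114735 -0.002119797387438559
```

To row units: 0.105 m / 0.8 = 0.1313, 0.05 m / 0.8 = 0.0625.

crank_tcp:
  increments: [0,0.0013,-0.0038,0.0625,0,0,0.0013,-0.0038,0.1125,0,0,0.0013,-0.0038,0.1313,0,0,0.0013,-0.0038,0.1313,0,0,0.0013,-0.0038,0.1313,0,0.045,0.0013,-0.0038,0.1313,0,0.045,0.0013,-0.0038,0.1313,0,0.045,0.0013,-0.0038,0.1313,0]

```text
t: 5.08
tcp_pos: [0.4699, 0.345, 0.0335]
ee_rot: [-3.141, -0.0, 0.157]
contact_force: [0.2, 0.6, -0.5]
finger_gap: 0.045
finger_force: 0.0
```

```bash
python3 -c "
from h import *
goto(.4712,-.2716,.15,.114)"
```

```text
d [-0.095   0.6093 -0.1166] turn 0.043 t 5.075 dist 0.628
```

To row units: 0.61 m / 0.8 = 0.7625, -0.117 m / 0.8 = -0.1463, 0.043 rad / 3.1416 = 0.0137.

crank_tcp:
  increments: [0.045,0,0,-0.075,0,0.045,0,0,-0.1463,0,0.045,-0.1188,0.7625,-0.1463,0.0137,0.045,-0.1188,0.7625,-0.1463,0.0137,0.045,-0.1188,0.7625,-0.1463,0.0137,0.045,-0.1188,0.7625,-0.1463,0.0137,0.045,-0.1188,0.7625,-0.1463,0.0137,0.045,-0.1188,0.7625,-0.1463,0.0137]

```text
t: 6.08
tcp_pos: [0.4705, -0.0319, 0.1506]
ee_rot: [3.142, -0.001, 0.114]
contact_force: [2.0, 1.1, -0.6]
finger_gap: 0.0448
finger_force: 0.0
```

```bash
python3 -c "
from h import *
goto(.4712,-.2716,.15,.114)"
```

```text
d [-0.0266  0.2382  0.0006] turn -0.0 t 6.075 dist 0.24
```

To row units: 0.237 m / 0.8 = 0.2963, -0.027 m / 0.8 = -0.0338.

crank_tcp:
  increments: [0.045,-0.0338,0.2963,0,0,0.045,-0.0338,0.2963,0,0,0.045,-0.0338,0.2963,0,0,0.045,-0.0338,0.2963,0,0,0.045,-0.0338,0.2963,0,0,0.045,-0.0338,0.2963,0,0]

```text
t: 6.82
tcp_pos: [0.4707, -0.268, 0.1501]
ee_rot: [-3.141, 0.0, 0.114]
contact_force: [-0.6, 0.4, -0.5]
finger_gap: 0.0451
finger_force: 0.0
```

```bash
python3 - <<'E'
from h import *
s=sense();c=calibration("wrist");p,d=read_camera("wrist");t,_=read_camera("top")
o=np.vstack([p[100:350,120:520],cv2.resize(t[145:245,140:300],(400,250),interpolation=cv2.INTER_CUBIC)]);cv2.imwrite("pics/w3.png",o);np.savez("w3.npz",p=p,d=d,t=t,**c)
print(s["tcp_pos"],s["ee_rot"])
R=cv2.Rodrigues(c["rvec"])[0]
for q in ((.4712,-.2716,.0155),(.5427,-.2634,.0155)): print(cv2.projectPoints(np.array([q]),c["rvec"],c["tvec"],c["camera_matrix"],None)[0].ravel()-[120,100])
E
```

```text
[ 0.47073951 -0.26800279  0.15012199] [-3.14099463e+00  2.43160632e-04  1.13939562e-01]
[209.8308115  94.4035339]
[210.17132015  13.96196572]
```

View pics/w3.png

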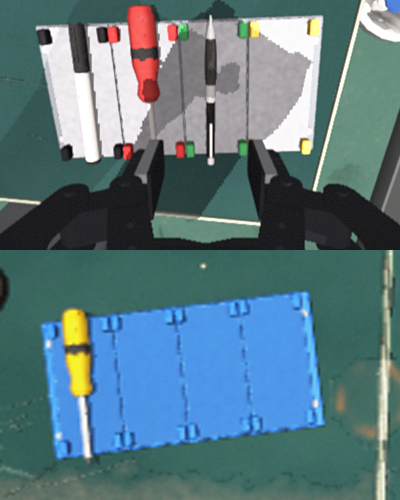

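Yellow lies properly in the leftmost blue slot. The pencil axis is at column 211 of the crop and was expected at 210, so the estimate holds.

```bash
python3 -c "
from h import *
goto(.4712,-.2711,.029,.114)"
```

```text
d [-0.0003  0.0038  0.1213] turn 0.001 t 6.925 dist 0.121
```

To row units: 0.121 m / 0.8 = 0.1513, 0.003 m / 0.8 = 0.0038.

crank_tcp:
  increments: [0.04,0,0.0038,0.075,0,0.04,0,0.0038,0.125,0,0.04,0,0.0038,0.1513,0,0.04,0,0.0038,0.1513,0,0,0,0.0038,0.1513,0,0,0,0.0038,0.1513,0,0,0,0.0038,0.1513,0,0,0,0.0038,0.1513,0]

```text
t: 7.92
tcp_pos: [0.4717, -0.2715, 0.0306]
ee_rot: [3.141, -0.001, 0.114]
contact_force: [-0.9, 2.6, 8.5]
finger_gap: 0.008
finger_force: 59.0
```

```bash
python3 -c "
from h import *
goto(.4495,.2783,.14,.156)"
```

```text
d [ 0.0407 -0.5487 -0.1097] turn -0.042 t 7.925 dist 0.561
```

To row units: -0.55 m / 0.8 = -0.6875, -0.11 m / 0.8 = -0.1375, -0.042 rad / 3.1416 = -0.0134.

crank_tcp:
  increments: [0,0,0,-0.075,0,0,0,0,-0.1375,0,0,0.0063,-0.075,-0.1375,0,0,0.0513,-0.6875,-0.1375,-0.0134,0,0.0513,-0.6875,-0.1375,-0.0134,0,0.0513,-0.6875,-0.1375,-0.0134,0,0.0513,-0.6875,-0.1375,-0.0134,0,0.0513,-0.6875,-0.1375,-0.0134]

```text
t: 8.93
tcp_pos: [0.4565, 0.1029, 0.1404]
ee_rot: [3.141, -0.002, 0.156]
contact_force: [0.3, 0.1, 0.2]
finger_gap: 0.0083
finger_force: 59.0
```

```bash
python3 -c "
from h import *
goto(.4495,.2783,.1,.156)"
```

```text
d [ 0.0202 -0.1743  0.0404] turn -0.0 t 8.925 dist 0.18
```

To row units: -0.175 m / 0.8 = -0.2188, 0.04 m / 0.8 = 0.05.

crank_tcp:
  increments: [0,0.025,-0.2188,0,0,0,0.025,-0.2188,0,0,0,0.025,-0.2188,0,0,0,0.025,-0.2188,0.0125,0,0,0.025,-0.2188,0.05,0,0,0.025,-0.2188,0.05,0,0,0.025,-0.2188,0.05,0]

```text
t: 9.8
tcp_pos: [0.4497, 0.2767, 0.1004]
ee_rot: [-3.141, -0.001, 0.155]
contact_force: [-0.3, -0.4, -0.3]
finger_gap: 0.0085
finger_force: 59.0
```

```bash
python3 - <<'E'
from h import *
s=sense();c=calibration("wrist");p,d=read_camera("wrist");cv2.imwrite("pics/w4.png",p[130:330,180:580]);np.savez("w4.npz",p=p,d=d,**c)
goto(.4495,.2783,.031,.156)
E
```

```text
d [-0.0002 -0.0015  0.0696] turn -0.001 t 9.85 dist 0.07
```

View pics/w4.png

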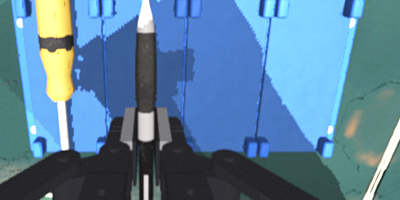

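The pencil is held straight, its tip at about (148,5) in the crop and centred over slot 2. Next I lower and release it.

To row units: 0.0695 m / 0.8 = 0.0869, 0.06 m / 0.8 = 0.075.

crank_tcp:
  increments: [0,0,-0.0013,0.05,0,0,0,-0.0013,0.075,0,0,0,-0.0013,0.0869,0,0,0,-0.0013,0.0869,0,0,0,-0.0013,0.0869,0,0.035,0,-0.0013,0.0869,0,0.035,0,-0.0013,0.0869,0,0.035,0,-0.0013,0.0869,0]

```text
t: 10.85
tcp_pos: [0.4491, 0.2779, 0.0299]
ee_rot: [-3.141, -0.0, 0.156]
contact_force: [-0.1, -0.1, -0.2]
finger_gap: 0.035
finger_force: 0.0
```

```bash
python3 -c "
from h import *
goto(.4925,-.2117,.15,.143)"
```

```text
d [-0.0331  0.4904 -0.1201] turn 0.013 t 10.85 dist 0.506
```

To row units: 0.492 m / 0.8 = 0.615, -0.12 m / 0.8 = -0.15, 0.013 rad / 3.1416 = 0.0041.

crank_tcp:
  increments: [0.035,0,0,-0.075,0,0.035,0,0,-0.15,0,0.05,-0.0438,0.615,-0.15,0.0041,0.05,-0.0438,0.615,-0.15,0.0041,0.05,-0.0438,0.615,-0.15,0.0041,0.05,-0.0438,0.615,-0.15,0.0041,0.05,-0.0438,0.615,-0.15,0.0041,0.05,-0.0438,0.615,-0.15,0.0041]

```text
t: 11.85
tcp_pos: [0.4808, -0.0978, 0.1501]
ee_rot: [3.142, -0.001, 0.143]
contact_force: [0.8, 0.9, 0.2]
finger_gap: 0.0503
finger_force: 0.0
```

```bash
python3 -c "
from h import *
goto(.4903,-.2117,.15,.143)"
```

```text
d [-6.800e-03  1.141e-01  1.000e-04] turn -0.0 t 11.85 dist 0.114
```

To row units: 0.115 m / 0.8 = 0.1438, -0.007 m / 0.8 = -0.0088.

crank_tcp:
  increments: [0.05,-0.0088,0.1438,0,0,0.05,-0.0088,0.1438,0,0,0.05,-0.0088,0.1438,0,0,0.05,-0.0088,0.1438,0,0,0.05,-0.0088,0.1438,0,0]

```text
t: 12.48
tcp_pos: [0.4904, -0.2094, 0.1498]
ee_rot: [-3.141, 0.0, 0.145]
contact_force: [0.3, 0.6, -0.5]
finger_gap: 0.0501
finger_force: 0.0
```

```bash
python3 - <<'E'
from h import *
s=sense();c=calibration("wrist");p,d=read_camera("wrist");cv2.imwrite("pics/w5.png",p);np.savez("w5.npz",p=p,d=d,**c)
hsv=cv2.cvtColor(p,cv2.COLOR_BGR2HSV)
m=cv2.inRange(hsv,(0,150,60),(8,255,255))|cv2.inRange(hsv,(172,150,60),(180,255,255))
m=cv2.morphologyEx(m,cv2.MORPH_CLOSE,np.ones((15,5)))
k=biggest(m);r=cv2.minAreaRect(np.float32(cast(c,k,.022)[:,:2]));print(r)
goto(.4903,-.2117,.031,.143)
E
```

```text
((0.501753032207489, -0.20969882607460022), (0.08409352600574493, 0.021718190982937813), 7.896755218505859)
d [-0.0005  0.0023  0.1188] turn 0.002 t 12.525 dist 0.119
```

View pics/w5.png

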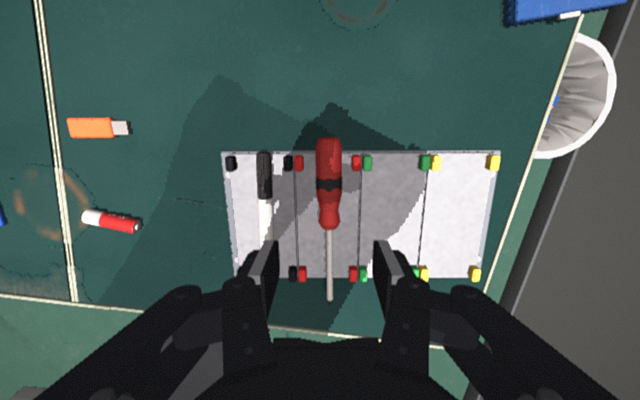

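The wrist view shows the red handle from (328,138) to (330,229). The handle rectangle is 84 x 22 mm as expected, which puts the grip point at (0.489,-0.2117).

crank_tcp:
  increments: [0.05,-0.0013,0.0025,0.075,0,0.05,-0.0013,0.0025,0.125,0,0.05,-0.0013,0.0025,0.1488,0,0.05,-0.0013,0.0025,0.1488,0,0,-0.0013,0.0025,0.1488,0,0,-0.0013,0.0025,0.1488,0,0,-0.0013,0.0025,0.1488,0,0,-0.0013,0.0025,0.1488,0]

```text
t: 13.52
tcp_pos: [0.4905, -0.213, 0.0325]
ee_rot: [3.141, -0.002, 0.143]
contact_force: [-2.5, 1.0, 10.4]
finger_gap: 0.0221
finger_force: 59.6
```

```bash
python3 -c "
from h import *
goto(.4888,.2217,.14,.156)"
```

```text
d [ 0.0605 -0.4304 -0.1079] turn -0.013 t 13.525 dist 0.448
```

To row units: -0.431 m / 0.8 = -0.5388, -0.11 m / 0.8 = -0.1375, -0.013 rad / 3.1416 = -0.0041.

crank_tcp:
  increments: [0,0,0,-0.075,0,0,0,0,-0.1375,0,0,0.0763,-0.5388,-0.1375,-0.0041,0,0.0763,-0.5388,-0.1375,-0.0041,0,0.0763,-0.5388,-0.1375,-0.0041,0,0.0763,-0.5388,-0.1375,-0.0041,0,0.0763,-0.5388,-0.1375,-0.0041,0,0.0763,-0.5388,-0.1375,-0.0041]

```text
t: 14.52
tcp_pos: [0.4889, 0.1643, 0.1422]
ee_rot: [-3.142, -0.002, 0.155]
contact_force: [1.3, -0.8, -0.1]
finger_gap: 0.0222
finger_force: 59.1
```

```bash
python3 -c "
from h import *
goto(.4888,.2217,.1,.156)"
```

```text
d [ 0.0087 -0.0567  0.0422] turn -0.001 t 14.525 dist 0.071
```

To row units: -0.057 m / 0.8 = -0.0713, 0.042 m / 0.8 = 0.0525.

crank_tcp:
  increments: [0,0.0113,-0.0713,0,0,0,0.0113,-0.0713,0,0,0,0.0113,-0.0713,0.0525,0,0,0.0113,-0.0713,0.0525,0,0,0.0113,-0.0713,0.0525,0,0,0.0113,-0.0713,0.0525,0]

```text
t: 15.28
tcp_pos: [0.4895, 0.22, 0.1003]
ee_rot: [-3.141, -0.002, 0.155]
contact_force: [0.1, 1.2, -1.1]
finger_gap: 0.0225
finger_force: 59.1
```

```bash
python3 - <<'E'
from h import *
s=sense();c=calibration("wrist");p,d=read_camera("wrist");cv2.imwrite("pics/w6.png",p[110:330,150:550]);np.savez("w6.npz",p=p,d=d,**c)
goto(.4888,.2217,.034,.156)
E
```

```text
d [-0.0005 -0.0017  0.0661] turn -0.001 t 15.325 dist 0.066
```

View pics/w6.png

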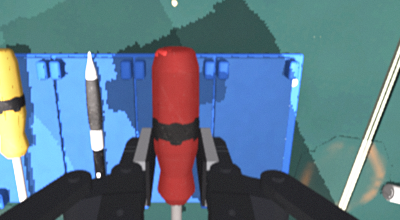

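Red is held straight over slot 3, with its handle between the fins at (133,68) and (216,68). The pencil lies well in slot 2. I'll lower and release.

To row units: 0.067 m / 0.8 = 0.0838, 0.066 m / 0.8 = 0.0825.

crank_tcp:
  increments: [0,0,-0.0013,0.05,0,0,0,-0.0013,0.075,0,0,0,-0.0013,0.0825,0,0,0,-0.0013,0.0838,0,0,0,-0.0013,0.0838,0,0.045,0,-0.0013,0.0838,0,0.045,0,-0.0013,0.0838,0,0.045,0,-0.0013,0.0838,0]

```text
t: 16.32
tcp_pos: [0.4887, 0.221, 0.0319]
ee_rot: [-3.141, -0.0, 0.156]
contact_force: [0.4, 0.2, 0.8]
finger_gap: 0.0451
finger_force: 0.0
```

```bash
python3 -c "
from h import *
goto(.4556,-.1563,.15,.105)"
```

```text
d [-0.0912  0.3676 -0.1181] turn 0.051 t 16.325 dist 0.397
```

To row units: 0.369 m / 0.8 = 0.4613, -0.118 m / 0.8 = -0.1475, 0.051 rad / 3.1416 = 0.0162.

crank_tcp:
  increments: [0.045,0,0,-0.075,0,0.045,0,0,-0.1475,0,0.045,-0.1138,0.4613,-0.1475,0.0162,0.045,-0.1138,0.4613,-0.1475,0.0162,0.045,-0.1138,0.4613,-0.1475,0.0162,0.045,-0.1138,0.4613,-0.1475,0.0162,0.045,-0.1138,0.4613,-0.1475,0.0162,0.045,-0.1138,0.4613,-0.1475,0.0162]

```text
t: 17.32
tcp_pos: [0.456, -0.1546, 0.1501]
ee_rot: [3.141, -0.001, 0.105]
contact_force: [0.9, 1.8, 0.3]
finger_gap: 0.0454
finger_force: 0.0
```

crank_tcp:
  increments: [0.045,0,0,0,0,0.045,0,0,0,0,0.045,0,0,0,0]

```text
t: 17.7
tcp_pos: [0.4567, -0.1515, 0.1498]
ee_rot: [-3.141, 0.0, 0.107]
contact_force: [-0.6, -0.2, -0.5]
finger_gap: 0.0453
finger_force: 0.0
```

```bash
python3 - <<'E'
from h import *
s=sense();c=calibration("wrist");p,d=read_camera("wrist");cv2.imwrite("pics/w7.png",p[110:330,150:550]);np.savez("w7.npz",p=p,d=d,**c)
for q in ((.4556,-.1563,.017),(.5222,-.1493,.017)): print(cv2.projectPoints(np.array([q]),c["rvec"],c["tvec"],c["camera_matrix"],None)[0].ravel()-[150,110])
goto(.4556,-.1563,.029,.105)
E
```

```text
[180.99149033  86.63560776]
[181.57173419  12.00603824]
d [-0.0016  0.0047  0.1208] turn 0.002 t 17.75 dist 0.121
```

View pics/w7.png

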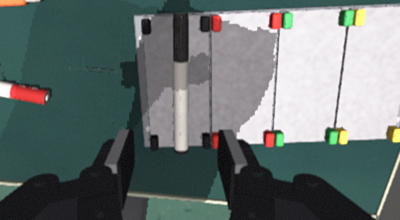

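The marker axis is at column 181 of the crop, from row 14 to row 151, as predicted.

To row units: 0.12 m / 0.8 = 0.15, 0.1 m / 0.8 = 0.125.

crank_tcp:
  increments: [0.045,-0.0025,0.005,0.075,0,0.045,-0.0025,0.005,0.125,0,0.045,-0.0025,0.005,0.15,0,0.045,-0.0025,0.005,0.15,0,0,-0.0025,0.005,0.15,0,0,-0.0025,0.005,0.15,0,0,-0.0025,0.005,0.15,0,0,-0.0025,0.005,0.15,0]

```text
t: 18.75
tcp_pos: [0.4555, -0.1568, 0.031]
ee_rot: [3.141, -0.002, 0.105]
contact_force: [-1.3, 2.1, 10.5]
finger_gap: 0.0117
finger_force: 59.0
```

```bash
python3 -c "
from h import *
goto(.4687,.1556,.14,.156)"
```

```text
d [ 0.0461 -0.3092 -0.1091] turn -0.051 t 18.75 dist 0.331
```

To row units: -0.31 m / 0.8 = -0.3875, -0.11 m / 0.8 = -0.1375, -0.051 rad / 3.1416 = -0.0162.

crank_tcp:
  increments: [0,0,0,-0.075,0,0,0,0,-0.1375,0,0,0.0575,-0.3875,-0.1375,-0.0162,0,0.0575,-0.3875,-0.1375,-0.0162,0,0.0575,-0.3875,-0.1375,-0.0162,0,0.0575,-0.3875,-0.1375,-0.0162,0,0.0575,-0.3875,-0.1375,-0.0162,0,0.0575,-0.3875,-0.1375,-0.0162]

```text
t: 19.75
tcp_pos: [0.4678, 0.1612, 0.1408]
ee_rot: [-3.14, -0.002, 0.162]
contact_force: [-0.1, -1.6, 0.3]
finger_gap: 0.012
finger_force: 59.2
```

crank_tcp:
  increments: [0,0,0,0.05,0,0,0,0,0.05,0,0,0,0,0.05,0,0,0,0,0.05,0]

```text
t: 20.25
tcp_pos: [0.4689, 0.1563, 0.1012]
ee_rot: [-3.141, -0.002, 0.155]
contact_force: [-0.4, -0.3, -0.1]
finger_gap: 0.0113
finger_force: 59.2
```

```bash
python3 - <<'E'
from h import *
s=sense();c=calibration("wrist");p,d=read_camera("wrist");cv2.imwrite("pics/w8.png",p[110:330,100:500]);np.savez("w8.npz",p=p,d=d,**c)
goto(.4687,.1556,.0315,.156)
E
```

```text
d [-0.0003  0.0007  0.0695] turn -0.001 t 20.3 dist 0.069
```

View pics/w8.png

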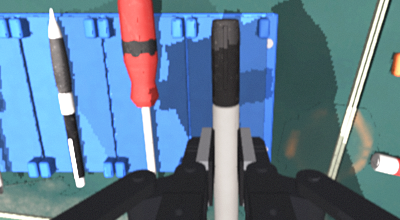

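The marker is held straight over slot 4, between the fins at (192,27) and (262,27). Next I lower, release and retreat.

To row units: 0.07 m / 0.8 = 0.0875, 0.06 m / 0.8 = 0.075.

crank_tcp:
  increments: [0,0,0,0.05,0,0,0,0,0.075,0,0,0,0,0.0875,0,0,0,0,0.0875,0,0,0,0,0.0875,0,0.04,0,0,0.0875,0,0.04,0,0,0.0875,0,0.04,0,0,0.0875,0]

```text
t: 21.3
tcp_pos: [0.4682, 0.1563, 0.0299]
ee_rot: [-3.141, -0.0, 0.156]
contact_force: [-0.4, -0.2, 0.5]
finger_gap: 0.0402
finger_force: 0.0
```

crank_tcp:
  increments: [0.04,0,0,-0.075,0,0.04,0,0,-0.15,0,0.04,-0.025,0.25,-0.225,0,0.04,-0.025,0.25,-0.225,0,0.04,-0.025,0.25,-0.225,0,0.04,-0.025,0.25,-0.225,0,0.04,-0.025,0.25,-0.225,0]

```text
t: 22.18
tcp_pos: [0.4796, -0.0459, 0.2102]
ee_rot: [3.141, -0.001, 0.153]
contact_force: [0.3, 1.2, -1.6]
finger_gap: 0.04
finger_force: 0.0
```

```bash
python3 - <<'E'
from h import *
p,d=read_camera("top");np.savez("top9.npz",p=p,d=d)
cv2.imwrite("pics/t9.png",cv2.resize(p[140:245,145:285],None,fx=5.6,fy=5.6,interpolation=cv2.INTER_CUBIC))
E
```

```text
(no output)
```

View pics/t9.png

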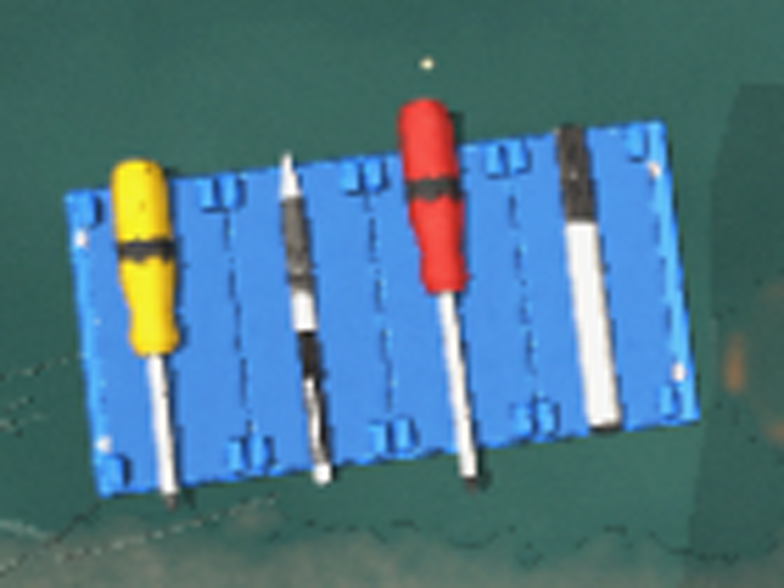

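From left to right the blue rack holds yellow (145,330), pencil (305,320), red (437,290) and marker (590,280). Each tool is between its fins and about centred, and the arm is clear.

crank_tcp:
  increments: [0.04,0,0,0,0,0.04,0,0,0,0]

```text
t: 22.48
tcp_pos: [0.4793, -0.0434, 0.2095]
ee_rot: [-3.141, 0.001, 0.157]
contact_force: [-0.1, 0.8, -0.4]
finger_gap: 0.0398
finger_force: 0.0
```

```bash
python3 -c "
from bench import workorder
print(workorder.sign_off())"
```

```text
the job is handed in; nothing more can be done
None
```

All four tools are on the blue rack in reverse order (left to right: yellow screwdriver, pencil, red screwdriver, marker), each in its own slot and released; I handed the job in at about 22.5 s, and sign-off returned no verdict.

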